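Check a casting flask with the infrared thermometer

ROBOT

A 7-joint arm with a two-finger parallel gripper is mounted at the origin on the work surface. World frame = base frame: x ahead of the robot, y to its left, z up, the work surface at z = 0. Lengths are in mm, angles in rad, forces in N, time in s.
With the tool pointing down it reaches from about 400 to 875 mm from the base axis. Payload 4.4 kg.
Tool frame: the origin (TCP) lies at the very end of the fingers, on their centre line; the grasp point (between the pads) lies 19 mm behind it; z points along the fingers, y is the direction in which the jaws open and shut (so a half turn about z gives the same grasp; the last joint's range is limited). The gripper opens to 85 mm and grips with 20 to 120 N. Pads are 22 mm wide; open, the fingers measure 114 mm over their backs; the gripper's body (76 mm by 85 mm) begins 54 mm behind the grasp point. The pads swing forward as they close: fully open they stand 13 mm farther back than shut.
Start: joints at [-1.195, 0.628, 0.038, 1.517, -0.027, 0.996, -0.02], TCP at [277.898, 587.614, 231.313] pointing down, gripper open.
Joint ranges: [-3.06, 3.06], [-0.37, 2.12], [-1.25, 1.32], [0.18, 2.47], [-1.1, 4.24], [0.23, 1.98], [-2.94, 2.94]. Speed limits (rad/s): [2.57, 2.57, 3.14, 3.14, 3.14, 3.14, 3.14].

INTERFACE

Orientations are given as [roll, pitch, yaw] about the fixed x, y, z axes, in that order (R = Rz(yaw) Ry(pitch) Rx(roll)).
In Python, from cell import ctrl gives the robot as it stands. The module is installed in compiled form; this text tells all that it offers.
- The arm moves only by the shell command python3 -m jog 'ROWS'. ROWS is text: rows parted by semicolons, each of 7 numbers parted by spaces: the shift along the tool's x, y, z in mm, then the turn, a rotation vector about the tool's x, y, z in degrees, then the opening, from -1 (shut) to 1 (fully open). In form: x y z wx wy wz claw; .... A call has 1 to 8 rows; each row is the pose to reach, as a shift and turn from the pose commanded when the call began, along the tool's axes at that moment; what a row does not reach only later rows make up. A row lasts 1/8 s, in which the tool goes at most 62.5 mm and 10.7 degrees, less where a joint would pass 70% of its speed; a pose out of reach is approached as far as the arm can. A call with a gripper value outside its range is refused whole. The fingers move at their own pace and stop on an object; the grip force is fixed at half the most. Time passes only in rows, so rows that repeat a pose let the fingers close. It gives the time, the measured TCP pose, the force and the opening at its end, in the units of the state.
- ctrl.read_state(): the state, without advancing time (a new reading comes with each control period).
- ctrl.get_image(name): name is "scene" or "top"; returns a dict with "image" (400x640x3 uint8, red, green, blue), "z_map" (400x640 float32, mm along the optical axis (not along the pixel's ray), 0 where there is no reading), "vertical_fov" (degrees; the focal length in pixels is half the picture's height over the tangent of half this angle, whatever the lens; pixels are square), "cx", "cy" (the principal point, pixels), "extrinsics" (4x4, takes a point from world to camera coordinates). Camera axes: x right, y down, z forward; pixel columns grow to the right and rows downward; lengths in mm; the calibration is good to about 2 mm. A picture is of the moment at which its call begins.
- ctrl.finish_job(): hands the job in, once; it reports no verdict.
The state is a dict: "clock": time; "qpos": joint angles; "qd": joint speeds; "tau": joint torques, N m; "eef_pos": TCP position; "tool_rot": TCP orientation; "force": force on the tool from outside, world axes, zero at the start; "torque": the same for the moment, N m; "width": finger opening in mm.
Only numpy, scipy, OpenCV 4.12 (cv2) and the standard library are available. Lean on these libraries where they do the work, as an engineer would, in place of code of your own. Each camera call takes 0.05 s, during which the arm holds its last target.

TASK

Pick up the infrared thermometer from the rubber mat and, holding it level, point its nose at the middle of the side of the tallest of the three casting flasks from about 8 cm away; keep it steady there for two seconds. Then lay it gently back the right way up near the middle of the mat and let go; do not shift that flask.

Things in the scene. Friction and masses are not known exactly. Their poses are not given: they have to be found in the camera images.
- thermometer: Loose grey stick thermometer, 180 g, lying on the mat; 150 long, 34 wide, 34 tall (mm). Origin: centre of underside, mid-length. +x to the nose, +z up, y across. Box-shaped body, flat sides 34 apart to grip across y, from x = -75 to 35; slimmer round nose with black end ring on to the lens at x = 75. It looks along +x, on a line 17 above the underside. Small screen on top near the tail.
- tall_flask_mid (a point): Point on the axis of the tall casting flask, halfway up (55 mm above its foot). Loose upright steel cylinder, 60 mm diameter, 110 mm tall, 0.75 kg, plaster top with a dark hole. Tallest of three flasks in a row, 170 mm apart, in any order, on a fixed pale board 20 mm thick at the far side. The others: 60 mm diameter, 55 tall; 92 mm diameter, 70 tall.
- mat: Fixed flat black rubber mat, 220 mm along its x by 200 mm along its y and 4 mm thick. Origin: centre of its underside, on the bench. z up.
There are look-alikes about, which are no part of the job. Of the things shaped like the thermometer, the grey one is meant.

How it is judged:
By the outcome, as a careful person would: the job done as asked, in the order asked, and still so for the second after the job is handed in, with the robot touching nothing.
It also fails if it takes over 42 s, if anything falls off the work surface, if the arm or the gripper's body presses on something with over 40 N, if the wrist force passes 120 N, or if a joint passes its speed limit or range.

## Working session

There is one attempt and no reset: what is moved stays moved. The work goes in short steps, Python scripts to look and compute and a shell command to move; the robot and the scene stay as the last step left them, time stands still between calls to the robot, and variables do not carry over. Pictures are saved under pics/ and viewed, and the job is handed in when it is done.

```bash
mkdir -p pics; ls; cat > h.py <<'E'
import numpy as np, cv2
from cell import ctrl
from scipy.spatial.transform import Rotation as R
def cam(n):
    d=ctrl.get_image(n); f=200/np.tan(np.radians(d['vertical_fov'])/2)
    d['f']=f; d['T']=np.array(d['extrinsics']); return d
def ray(d,u,v,z):
    T=d['T'];r=T[:3,:3].T@np.array([(u-d['cx'])/d['f'],(v-d['cy'])/d['f'],1]);o=-T[:3,:3].T@T[:3,3]
    return o+r*(z-o[2])/r[2]
def cloud(d):
    v,u=np.mgrid[0:400,0:640];z=d['z_map'];P=np.stack([(u-d['cx'])/d['f']*z,(v-d['cy'])/d['f']*z,z],-1)
    T=d['T'];return (P-T[:3,3])@T[:3,:3]
def save(d,n): cv2.imwrite('pics/'+n,d['image'][:,:,::-1])
E
python3 - <<'E'
from h import *
for n in('scene','top'):
    d=cam(n);save(d,n+'0.png');print(n,d['f'],d['cx'],d['cy'],-d['T'][:3,:3].T@d['T'][:3,3],d['T'][:3,:3].round(2).tolist())
print(ctrl.read_state())
E
```

```text
pics
scene 504.5120724524796 308.9595897490904 204.84994193123492 [1148.07725647 -221.49118168 1125.79327365] [[0.5, 0.87, -0.01], [0.72, -0.43, -0.55], [-0.48, 0.26, -0.84]]
top 365.2329913711262 323.0644809786344 205.0813833462742 [488.53967852 114.43787873 841.73067589] [[0.03, -1.0, 0.01], [-1.0, -0.03, -0.08], [0.08, -0.01, -1.0]]
{'clock': 0.1, 'qpos': array([-1.19485582,  0.62924068,  0.03847018,  1.51824988, -0.02697581,
        0.99629136, -0.01994909]), 'qd': array([-0.00063704, -0.00264199, -0.00117238, -0.00061491,  0.00083122,
       -0.00105266, -0.00019219]), 'tau': array([ 2.14316424e-03, -5.64539731e+01,  1.22978613e+00, -1.93979359e+01,
        1.11510762e-02,  5.44602764e-03, -4.51173776e-06]), 'eef_pos': array([277.64232429, 587.11666023, 230.49570121]), 'tool_rot': array([-3.13992272e+00,  5.07537605e-05,  2.69989611e+00]), 'force': array([-0.91871343,  0.30823228,  0.08195212]), 'torque': array([ 0.02719396,  0.01412919, -0.0301854 ]), 'width': 85.88089919629583}
```

View pics/scene0.png

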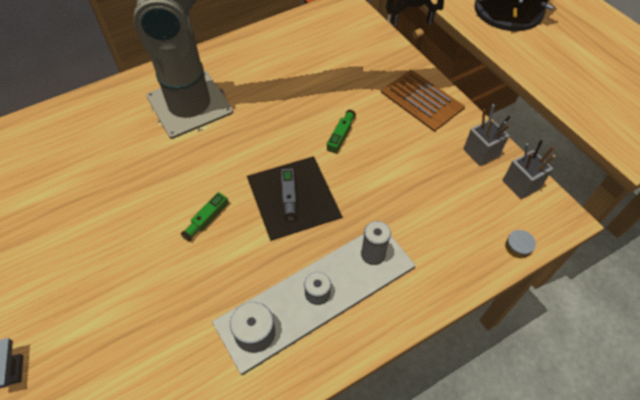

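View pics/top0.png

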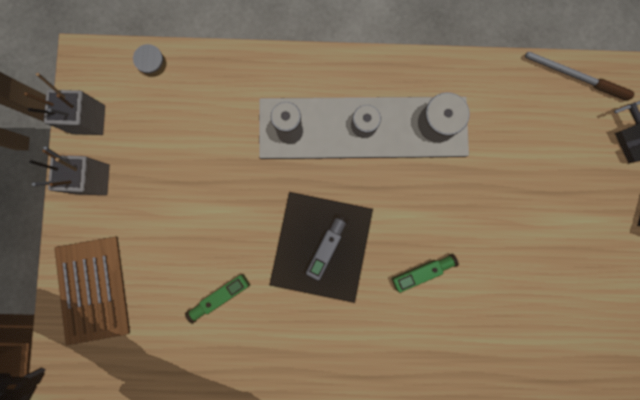

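The scene view shows the grey thermometer on the mat (tail screen ~(287,175), nose ~(291,215)). The tall flask is at the right end of the board, ~(376,240). In the top view these are at (318,267), (340,222) and (286,115). Next I'll measure them.

```bash
python3 - <<'E'
from h import *
d=cam('top');P=cloud(d);im=d['image'].astype(int)
hsv=cv2.cvtColor(d['image'],cv2.COLOR_RGB2HSV)
Z=P[...,2]
sub=np.zeros((400,640),bool);sub[180:310,260:380]=1
print('bench z',np.median(Z[300:320,350:450]))
# thermometer by height
m=(sub&(Z>14)&(Z<60)).astype(np.uint8)
n,l,s,c=cv2.connectedComponentsWithStats(m);k=1+s[1:,4].argmax();m=(l==k);print('th',s[k],Z[m].max(),np.percentile(Z[m],[5,50,95]))
for zlo in(14,30):
  mm=m&(Z>zlo);pts=P[mm][:,:2].astype(np.float32);print(zlo,cv2.minAreaRect(pts))
q=P[m][:,:2];mu=q.mean(0);w,V=np.linalg.eigh(np.cov((q-mu).T));print('pca',mu,np.degrees(np.arctan2(V[1,1],V[0,1])))
# mat
dark=((hsv[...,2]<60)&sub)|m
print('matval',hsv[230,290],hsv[200,400],Z[230,290])
n,l,s,c=cv2.connectedComponentsWithStats(dark.astype(np.uint8));k=1+s[1:,4].argmax()
vv,uu=np.where(l==k);pts=np.array([ray(d,u,v,4)[:2] for u,v in zip(uu,vv)],np.float32);print('mat',cv2.minAreaRect(pts))
# tall flask
for nm,(u0,u1,v0,v1),lo in(('tall',(260,310,90,150),118),('small',(345,390,90,150),65),('wide',(410,475,80,150),80)):
  b=np.zeros_like(sub);b[v0:v1,u0:u1]=1
  mm=b&(Z>lo);pts=P[mm][:,:2].astype(np.float32);print(nm,cv2.minEnclosingCircle(pts),cv2.minAreaRect(pts),np.percentile(Z[mm],[5,50,95]))
  print(pts.mean(0))
b=np.zeros_like(sub);b[95:165,250:475]=1
mm=b&(Z>12)&(Z<30);print('board',cv2.minAreaRect(P[mm][:,:2].astype(np.float32)),np.median(Z[mm]))
# scene
d=cam('scene');P=cloud(d);Z=P[...,2]
X,Y=P[...,0],P[...,1]
mm=(Z>118)&(X>600)&(X<800)&(Y>50)&(Y<350)&(Z<150);print('scene tall',cv2.minEnclosingCircle(P[mm][:,:2].astype(np.float32)),np.median(Z[mm]))
b=np.zeros((400,640),bool);b[160:235,260:320]=1
mm=b&(Z>14)&(Z<60);print('scene th',cv2.minAreaRect(P[mm][:,:2].astype(np.float32)),np.percentile(Z[mm],[5,50,95]))
mm&=Z>30;print(cv2.minAreaRect(P[mm][:,:2].astype(np.float32)))
E
```

```text
bench z -0.5699704634190693
th [ 307  214   42   67 1001] 42.58488394884491 [29.47387985 37.10819268 40.26009828]
14 ((461.24346923828125, 95.756591796875), (33.47309875488281, 150.01670837402344), 64.77729797363281)
30 ((461.10784912109375, 95.82048034667969), (33.47309875488281, 149.71690368652344), 64.77729797363281)
pca [458.50634252  97.09950978] 154.6602220021523
matval [11 74 48] [ 16  97 152] 2.934785889221282
mat ((460.78326416015625, 109.87115478515625), (193.0938262939453, 212.79251098632812), 79.96459197998047)
tall ((619.2136840820312, 155.568115234375), 136.99424743652344) ((616.754638671875, 168.9229736328125), (271.92333984375, 60.73344421386719), 10.43287181854248) [126.26329613 130.22376671 132.58435926]
[715.3837  186.56061]
small ((628.126953125, 62.50358200073242), 148.9356231689453) ((633.9490356445312, 73.65438842773438), (60.24503707885742, 295.9715881347656), 62.82720947265625) [70.81491485 75.14391627 77.62660238]
[733.94366   21.616858]
wide ((635.829833984375, -34.31175231933594), 209.33441162109375) ((629.8115844726562, -41.0797119140625), (91.8062744140625, 418.29046630859375), 47.72610855102539) [86.62630328 89.87707054 92.33427209]
[ 745.4766  -145.79886]
board ((736.8209838867188, 18.719268798828125), (141.41827392578125, 479.3780212402344), 2.288984537124634) 19.664273261676804
scene tall ((721.12890625, 186.24952697753906), 31.254419326782227) 131.7733336215884
scene th ((475.34686279296875, 120.69500732421875), (95.66602325439453, 153.97256469726562), 64.3361587524414) [25.16005757 38.44629676 43.29635548]
((461.5391845703125, 93.07052612304688), (33.76772689819336, 152.97073364257812), 64.57140350341797)
```

```bash
cat >> h.py <<'E'
def go(p,yawdeg,s=None):
    s=s or ctrl.read_state(); r=R.from_euler('xyz',s['tool_rot'])
    t=R.from_euler('xyz',[np.pi,0,np.radians(yawdeg)])
    print('clock',s['clock'],'tcp',s['eef_pos'].round(1),'rot',np.degrees(s['tool_rot']).round(2),'F',s['force'].round(1),'w',round(s['width'],1))
    print('shift',r.inv().apply(np.array(p)-s['eef_pos']).round(1),'turn',np.degrees((r.inv()*t).as_rotvec()).round(1))
E
python3 - <<'E'
from h import *
for n in('top','scene'):
  d=cam(n);P=cloud(d);Z=P[...,2]
  fl=(P[...,0]>660)&(P[...,0]<800)
  for nm,zc,y0,y1,h in(('tall',130,130,260,130),('small',75,-30,80,75),('wide',90,-220,-80,90)):
    mm=fl&(abs(Z-zc)<6)&(P[...,1]>y0)&(P[...,1]<y1)
    mm=cv2.morphologyEx(mm.astype(np.uint8),cv2.MORPH_OPEN,np.ones((3,3)))
    q=P[mm>0][:,:2].astype(np.float32);vv,uu=np.where(mm)
    r=np.array([ray(d,u,v,h)[:2] for u,v in zip(uu,vv)],np.float32)
    print(n,nm,cv2.minEnclosingCircle(q),'ray',cv2.minEnclosingCircle(r))
go([450.3,100.6,120],154.8)
E
```

```text
top tall ((720.561279296875, 188.32138061523438), 30.89641761779785) ray ((719.83203125, 187.737060546875), 30.781211853027344)
top small ((739.3740234375, 19.182497024536133), 31.07977867126465) ray ((737.7923583984375, 19.366193771362305), 31.154823303222656)
top wide ((749.462158203125, -150.49234008789062), 47.382484436035156) ray ((748.9310913085938, -148.94798278808594), 47.246620178222656)
scene tall ((720.8328857421875, 186.36903381347656), 31.21685218811035) ray ((721.8391723632812, 184.93203735351562), 31.4710750579834)
scene small ((739.72900390625, 16.946664810180664), 31.293819427490234) ray ((741.02392578125, 16.335941314697266), 31.007917404174805)
scene wide ((750.900390625, -152.14404296875), 46.97880554199219) ray ((751.7252807617188, -151.89849853515625), 47.29774475097656)
clock 0.3 tcp [277.8 587.5 231. ] rot [-179.97   -0.    154.69] F [ 0.6 -0.1 -0. ] w 85.3
shift [-364.1 -366.3  111.2] turn [-0.  -0.  -0.1]
```

```bash
python3 -m jog '-60 -60 15 0 0 0 1; -120 -120 35 0 0 0 1; -180 -180 55 0 0 0 1; -240 -240 75 0 0 0 1; -300 -300 90 0 0 0 1; -340 -340 105 0 0 0 1; -364 -366 111 0 0 0 1; -364 -366 111 0 0 0 1'; python3 -m jog '0 0 0 0 0 0 1; 0 0 0 0 0 0 1'
python3 - <<'E'
from h import *
go([450.3,100.6,60],154.8)
d=cam('scene');save(d,'s1.png');print(ctrl.read_state()['qpos'].round(2))
E
```

```text
clock: 1.3
eef_pos: [442.3, 125.5, 126.0]
tool_rot: [3.141, 0.001, 2.7]
force: [2.0, 0.8, 0.1]
width: 85.4
clock: 1.55
eef_pos: [441.6, 127.4, 126.2]
tool_rot: [3.141, -0.0, 2.699]
force: [-0.3, 0.4, 0.3]
width: 85.7
clock 1.55 tcp [441.6 127.4 126.2] rot [ 1.7996e+02 -1.0000e-02  1.5465e+02] F [-0.3  0.4  0.3] w 85.7
shift [-19.3 -20.5  66.2] turn [ 0.  -0.  -0.2]
[-0.34  0.54 -0.01  2.14  0.01  0.47  0.78]
```

View pics/s1.png

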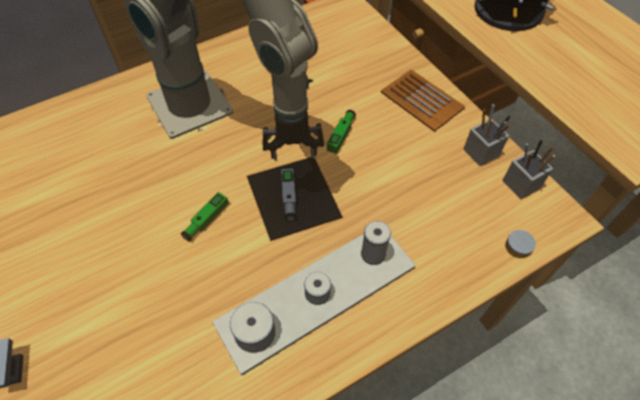

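The gripper is aligned over the mat's tail edge, about 28 mm short of the target. I'll correct that and descend.

```bash
python3 -m jog '-10 -10 20 0 0 0 1; -19 -20 40 0 0 -0.2 1; -19 -20.5 66 0 0 -0.2 1; -19 -20.5 66 0 0 -0.2 1; -19 -20.5 66 0 0 -0.2 1'
python3 - <<'E'
from h import *
go([450.3,100.6,6.5],154.8)
d=cam('scene');save(d,'s2.png')
d=cam('top');save(d,'t2.png')
E
```

```text
clock: 2.22
eef_pos: [450.0, 101.9, 60.8]
tool_rot: [3.141, 0.0, 2.706]
force: [1.2, 0.3, 0.5]
width: 85.5
clock 2.225 tcp [450.  101.9  60.8] rot [1.7994e+02 3.0000e-02 1.5503e+02] F [1.2 0.3 0.5] w 85.5
shift [-0.8 -1.1 54.3] turn [0.1 0.  0.2]
```

View pics/t2.png

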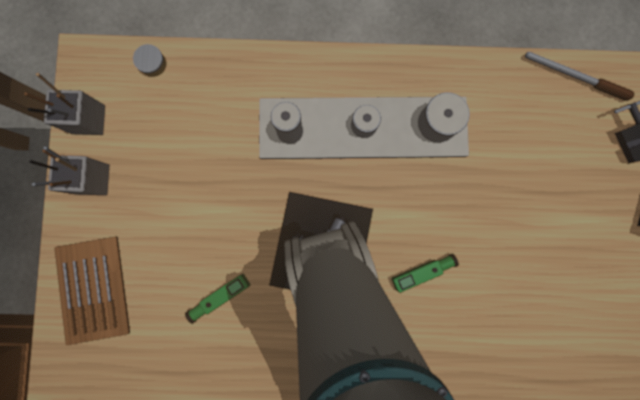

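View pics/s2.png

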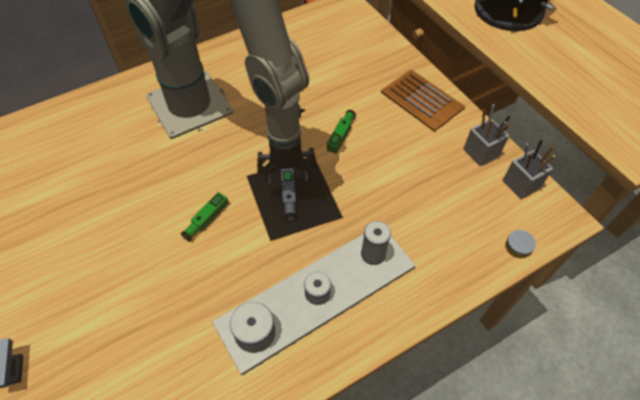

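The fingers straddle the thermometer (~(288,180) in the scene view). I'll descend, then close.

```bash
python3 -m jog '-0.5 -1 20 0 0 0 1; -0.8 -1 38 0 0 0 1; -0.8 -1 50 0 0 0 1; -0.8 -1 54 0 0 0 1; -0.8 -1 54 0 0 0 1'
python3 -m jog '0 0 0 0 0 0 0.2; 0 0 0 0 0 0 -0.3; 0 0 0 0 0 0 -1; 0 0 0 0 0 0 -1; 0 0 0 0 0 0 -1; 0 0 0 0 0 0 -1'
```

```text
clock: 2.95
eef_pos: [450.5, 99.2, 6.5]
tool_rot: [3.141, 0.0, 2.703]
force: [-0.2, 0.7, 0.0]
width: 85.5
clock: 3.7
eef_pos: [450.4, 99.4, 6.7]
tool_rot: [3.141, 0.001, 2.704]
force: [0.1, 0.5, 5.2]
width: 33.1
```

Gripped, with the opening at 33 mm as it should be. Now the lift.

```bash
python3 -m jog '0 0 -5 0 0 0 -1; 0 0 -15 0 0 0 -1; 0 0 -30 0 0 0 -1; 0 0 -45 0 0 0 -1; 0 0 -54 0 0 0 -1; 0 0 -54 0 0 0 -1; 0 0 -54 0 0 0 -1'
python3 - <<'E'
from h import *
d=cam('scene');save(d,'s3.png');P=cloud(d);Z=P[...,2]
go([530,110,61],154.8)
E
```

```text
clock: 4.58
eef_pos: [449.9, 99.0, 59.9]
tool_rot: [-3.141, -0.0, 2.703]
force: [0.6, -1.4, -1.6]
width: 33.1
clock 4.625 tcp [449.9  99.   59.8] rot [-1.7997e+02 -3.0000e-02  1.5489e+02] F [ 1.1  0.1 -1.8] w 33.2
shift [-67.9  44.   -1.3] turn [-0.  -0.   0.1]
```

View pics/s3.png

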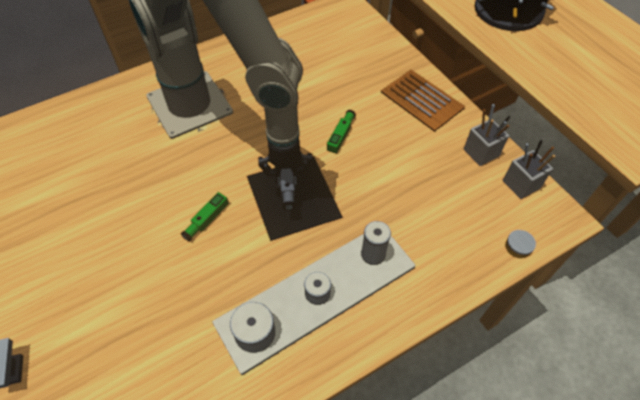

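```bash
python3 - <<'E'
from h import *
go([536.2,119.8,61],200)
E
```

```text
clock 4.625 tcp [449.9  99.   59.8] rot [-1.7997e+02 -3.0000e-02  1.5489e+02] F [ 1.1  0.1 -1.8] w 33.2
shift [-69.4  55.5  -1.3] turn [ -0.   -0.  -45.1]
```

```bash
python3 -m jog '-6 5 -1 0 0 -4 -1; -16 13 -1 0 0 -11 -1; -28 22 -1 0 0 -18 -1; -40 32 -1 0 0 -26 -1; -52 41 -1 0 0 -33 -1; -62 49 -1 0 0 -40 -1; -68 54 -1 0 0 -44 -1; -69.4 55.5 -1.3 0 0 -45.1 -1'
python3 -m jog '0 0 0 0 0 0 -1; 0 0 0 0 0 0 -1'
python3 - <<'E'
from h import *
go([536.2,119.8,61],200)
for n in('scene','top'):
  d=cam(n);save(d,n+'4.png');np.savez(n+'4.npz',**{k:d[k] for k in('image','z_map','f','cx','cy','T')})
  im=d['image'];cv2.imwrite('pics/%s4z.png'%n,cv2.resize(im[(100 if n=='scene' else 80):(280 if n=='scene' else 260),240:440][:,:,::-1],None,fx=3,fy=3))
E
```

```text
clock: 5.62
eef_pos: [536.4, 119.9, 60.6]
tool_rot: [3.141, -0.001, -2.793]
force: [0.4, -0.7, -1.7]
width: 33.0
clock: 5.88
eef_pos: [536.0, 119.8, 61.3]
tool_rot: [-3.141, -0.001, -2.793]
force: [1.0, 0.8, -1.3]
width: 33.4
clock 5.875 tcp [536.  119.8  61.3] rot [-1.7999e+02 -4.0000e-02 -1.6003e+02] F [ 1.   0.8 -1.3] w 33.4
shift [-0.2 -0.1  0.3] turn [-0. -0. -0.]
```

View pics/scene4z.png

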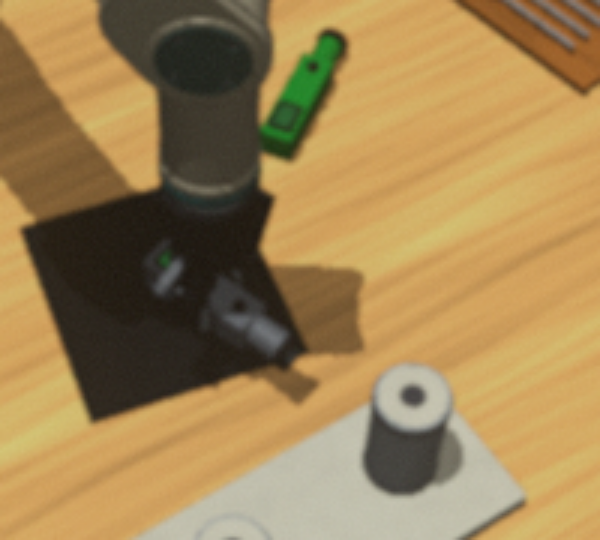

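View pics/top4z.png

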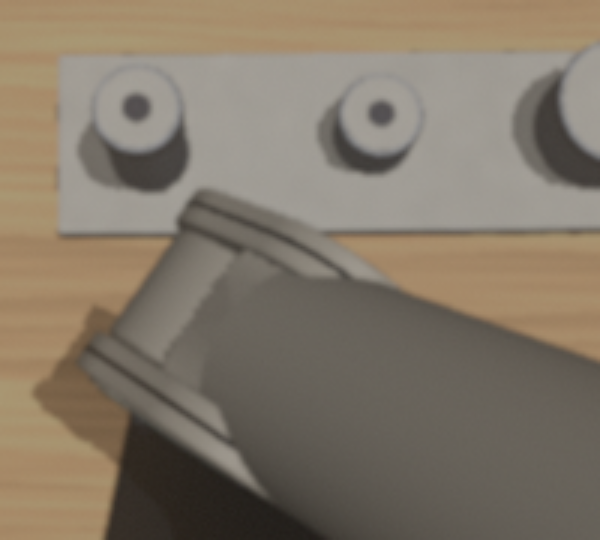

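In the scene zoom, the thermometer sits level and points at the tall flask, with its nose at ~(337,218) full-frame. The arm hides it in the top view. I'll check the nose position and level from the scene depth.

```bash
python3 - <<'E'
from h import *
d=dict(np.load('scene4.npz'));P=cloud(d);fl=np.array([720.8,187,75]);a=np.radians(20)
D=P-fl;s=-(D[...,0]*np.cos(a)+D[...,1]*np.sin(a));t=-D[...,0]*np.sin(a)+D[...,1]*np.cos(a);z=P[...,2]
v,u=np.mgrid[0:400,0:640]
m=(z>60)&(z<100)&(s>80)&(s<300)&(abs(t)<40)&(v>180)&(u>280)
for lo in range(100,190,6):
  k=m&(s>=lo)&(s<lo+6)
  if k.sum()>3: print(lo,k.sum(),'t',np.percentile(t[k],[5,50,95]).round(1),'z',np.percentile(z[k],[5,50,95]).round(1))
# tail body top
m=(z>80)&(z<100)&(s>225)&(s<275)&(abs(t)<25)
for lo in range(225,275,6):
  k=m&(s>=lo)&(s<lo+6)
  if k.sum()>3: print(lo,k.sum(),'t',np.percentile(t[k],[5,50,95]).round(1),'z',np.percentile(z[k],[5,50,95]).round(1))
E
```

```text
106 26 t [-16.7  -1.4   8.1] z [69.4 80.2 94. ]
112 43 t [-16.8  -7.9   9.4] z [64.4 87.4 94.3]
118 22 t [-16.9 -10.3   1.5] z [75.1 87.9 92.2]
124 25 t [-14.1  -8.3   5.8] z [79.  87.8 91.1]
130 27 t [-15.7  -8.    6.1] z [76.6 87.3 93.3]
136 26 t [-16.1  -7.4   5.2] z [78.5 88.  93.2]
142 29 t [-15.5  -7.1   6.6] z [80.2 88.4 92.2]
148 42 t [-17.7 -10.6  10.1] z [70.1 88.7 95.1]
154 37 t [-18.8  -9.1   9.5] z [71.7 93.  96.6]
160 41 t [-19.7 -11.2  10.3] z [67.4 93.  96.8]
166 40 t [-19.1  -9.7   9.2] z [68.6 93.1 96.6]
172 38 t [-19.3 -11.    9. ] z [69.2 92.5 96.4]
178 42 t [-19.5 -11.3  10.8] z [68.8 92.7 97.4]
184 59 t [-26.3  -8.3  18.2] z [70.8 92.7 98.8]
237 11 t [-19.3 -14.2  -9. ] z [92.6 95.4 98.7]
243 20 t [-19.  -11.3   0.3] z [87.8 93.8 97.4]
249 28 t [-19.3 -10.    8.3] z [83.9 94.4 97.1]
255 22 t [-18.1  -7.1   9.8] z [89.2 93.7 95. ]
```

```bash
python3 - <<'E'
from h import *
d=dict(np.load('scene4.npz'));P=cloud(d);fl=np.array([720.8,187,75]);a=np.radians(20)
D=P-fl;s=-(D[...,0]*np.cos(a)+D[...,1]*np.sin(a));t=-D[...,0]*np.sin(a)+D[...,1]*np.cos(a);z=P[...,2]
m=(z>88)&(z<98)&(s>152)&(s<184)&(abs(t)<40);print('body top t',np.percentile(t[m],[0,2,10,50,90,98,100]).round(1))
# project expected top-edge points & nose into the picture
T=d['T'];im=d['image'][:,:,::-1].copy();im=cv2.resize(im[170:290,270:410],None,fx=5,fy=5,interpolation=cv2.INTER_NEAREST)
def pr(s,t,z):
    w=fl+[-s*np.cos(a)-t*np.sin(a),-s*np.sin(a)+t*np.cos(a),z-75];c=T[:3,:3]@w+T[:3,3];return (d['f']*c[0]/c[2]+d['cx'],d['f']*c[1]/c[2]+d['cy'])
for q in[(150,-17,92),(150,17,92),(260,-17,92),(260,17,92),(110,0,75),(30,0,75),(0,0,130)]:
    u,v=pr(*q);print(q,round(u,1),round(v,1));cv2.circle(im,(int((u+.5-270)*5),int((v+.5-170)*5)),4,(0,0,255),1)
cv2.imwrite('pics/chk4.png',im)
E
```

```text
body top t [-20.5 -19.1 -17.4  -4.2   9.2  13.6  14.6]
(150, -17, 92) 320.8 210.0
(150, 17, 92) 329.6 201.0
(260, -17, 92) 286.8 186.5
(260, 17, 92) 295.7 178.0
(110, 0, 75) 337.9 218.0
(30, 0, 75) 364.2 236.2
(0, 0, 130) 376.8 231.6
```

View pics/chk4.png

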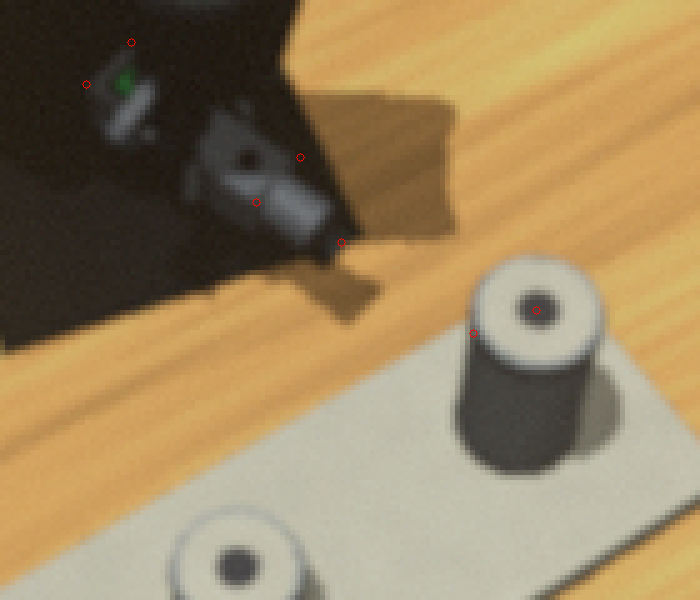

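The scene view puts the nose within about 2 mm of the aim line, about 78 mm from the flask wall, with its top at z≈93 from front to tail. I'll nudge it 1.5 mm sideways and then hold.

```bash
python3 -m jog '0 1.5 0.7 0 0 0 -1; 0 1.5 0.7 0 0 0 -1; 0 1.5 0.7 0 0 0 -1; 0 1.5 0.7 0 0 0 -1; 0 1.5 0.7 0 0 0 -1; 0 1.5 0.7 0 0 0 -1; 0 1.5 0.7 0 0 0 -1; 0 1.5 0.7 0 0 0 -1'
for i in 1 2; do :; done
python3 -m jog '0 0 0 0 0 0 -1; 0 0 0 0 0 0 -1; 0 0 0 0 0 0 -1; 0 0 0 0 0 0 -1; 0 0 0 0 0 0 -1; 0 0 0 0 0 0 -1; 0 0 0 0 0 0 -1; 0 0 0 0 0 0 -1'
python3 -m jog '0 0 0 0 0 0 -1; 0 0 0 0 0 0 -1; 0 0 0 0 0 0 -1; 0 0 0 0 0 0 -1; 0 0 0 0 0 0 -1; 0 0 0 0 0 0 -1; 0 0 0 0 0 0 -1; 0 0 0 0 0 0 -1'
python3 -m jog '0 0 0 0 0 0 -1; 0 0 0 0 0 0 -1; 0 0 0 0 0 0 -1; 0 0 0 0 0 0 -1; 0 0 0 0 0 0 -1; 0 0 0 0 0 0 -1'
python3 - <<'E'
from h import *
c=np.array([461.0,109.0]);n=np.array([np.cos(np.radians(-10)),np.sin(np.radians(-10))])
t=c-11.5*n;print(t)
go([*t,61],170)
E
```

```text
clock: 6.98
eef_pos: [536.0, 121.4, 60.7]
tool_rot: [3.142, -0.0, -2.793]
force: [-0.3, -0.2, -0.9]
width: 33.3
clock: 7.98
eef_pos: [536.1, 121.3, 60.7]
tool_rot: [3.142, -0.0, -2.793]
force: [-0.5, -0.3, -1.0]
width: 32.8
clock: 8.98
eef_pos: [536.0, 121.4, 60.7]
tool_rot: [3.142, -0.0, -2.793]
force: [-0.3, 0.1, -1.6]
width: 33.4
clock: 9.72
eef_pos: [536.0, 121.4, 60.7]
tool_rot: [3.142, -0.0, -2.793]
force: [0.3, 0.1, -1.2]
width: 33.6
[449.67471084 110.99695404]
clock 9.725 tcp [536.  121.4  60.7] rot [ 180.     -0.   -160.01] F [ 0.3  0.1 -1.2] w 33.6
shift [84.7 19.8 -0.3] turn [ 0. -0. 30.]
```

It held steady for well over 2 s. Now back to the mat centre (461,109), aligned with the mat at yaw −10°.

```bash
python3 -m jog '6 1 0 0 0 2 -1; 18 4 0 0 0 6 -1; 32 7 0 0 0 11 -1; 46 11 0 0 0 17 -1; 60 14 0 0 0 22 -1; 74 17 0 0 0 26 -1; 82 19 0 0 0 29 -1; 84.7 19.8 0 0 0 30 -1'
python3 -m jog '0 0 0 0 0 0 -1; 0 0 8 0 0 0 -1; 0 0 18 0 0 0 -1; 0 0 28 0 0 0 -1; 0 0 36 0 0 0 -1; 0 0 42 0 0 0 -1; 0 0 45 0 0 0 -1; 0 0 45 0 0 0 -1'
python3 - <<'E'
from h import *
go([449.7,111,7],170)
d=cam('scene');save(d,'s5.png')
E
```

```text
clock: 10.72
eef_pos: [448.9, 111.0, 60.9]
tool_rot: [-3.141, -0.0, 2.966]
force: [0.9, -0.5, -1.9]
width: 33.1
clock: 11.72
eef_pos: [449.6, 111.1, 15.6]
tool_rot: [-3.142, -0.0, 2.967]
force: [0.3, 0.2, -1.2]
width: 33.3
clock 11.725 tcp [449.6 111.1  15.6] rot [-1.8e+02 -1.0e-02  1.7e+02] F [ 0.3  0.2 -1.2] w 33.3
shift [-0.1 -0.1  8.6] turn [-0. -0. -0.]
```

View pics/s5.png

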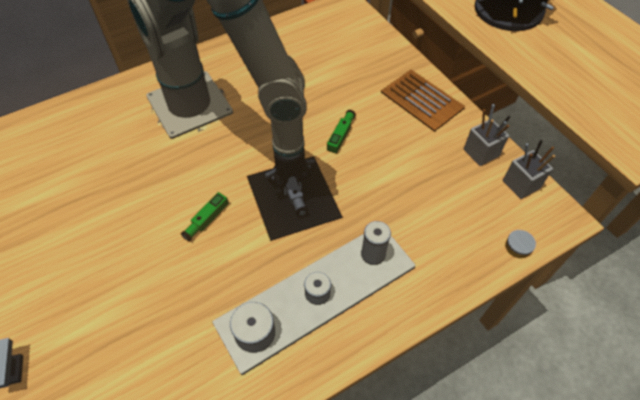

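The thermometer is over the middle of the mat, nose ~(302,208), about 9 mm up. I'll lower it gently in small steps, watching the force.

```bash
python3 -m jog '0 0 1.5 0 0 0 -1; 0 0 3 0 0 0 -1; 0 0 4.5 0 0 0 -1; 0 0 6 0 0 0 -1; 0 0 7 0 0 0 -1; 0 0 7.5 0 0 0 -1; 0 0 7.5 0 0 0 -1'
```

```text
clock: 12.65
eef_pos: [449.7, 111.0, 8.2]
tool_rot: [3.142, -0.0, 2.967]
force: [-0.4, -0.1, -1.7]
width: 33.0
```

```bash
python3 -m jog '0 0 0.5 0 0 0 -1; 0 0 1 0 0 0 -1; 0 0 1.4 0 0 0 -1; 0 0 1.4 0 0 0 -1'
```

```text
clock: 13.15
eef_pos: [449.6, 111.0, 6.8]
tool_rot: [3.142, -0.0, 2.967]
force: [0.1, 0.3, -1.3]
width: 33.2
```

```bash
python3 -m jog '0 0 0.4 0 0 0 -1; 0 0 0.8 0 0 0 -1; 0 0 0.8 0 0 0 -1'
```

```text
clock: 13.52
eef_pos: [449.7, 111.0, 6.7]
tool_rot: [-3.142, 0.001, 2.967]
force: [-0.5, -0.6, 7.0]
width: 33.2
```

Contact shows as about 8 N upward. Releasing gradually, then retracting straight up.

```bash
python3 -m jog '0 0 0 0 0 0 0; 0 0 0 0 0 0 0.3; 0 0 0 0 0 0 0.7; 0 0 0 0 0 0 1; 0 0 0 0 0 0 1; 0 0 0 0 0 0 1; 0 0 0 0 0 0 1'
python3 -m jog '0 0 -8 0 0 0 1; 0 0 -25 0 0 0 1; 0 0 -50 0 0 0 1; 0 0 -90 0 0 0 1; 0 0 -130 0 0 0 1; 0 0 -160 0 0 0 1; 0 0 -160 0 0 0 1'
python3 - <<'E'
from h import *
go([280,400,180],170)
E
```

```text
clock: 14.4
eef_pos: [449.6, 111.0, 6.0]
tool_rot: [3.142, -0.0, 2.967]
force: [0.6, -0.1, 0.3]
width: 85.4
clock: 15.28
eef_pos: [451.0, 111.3, 168.3]
tool_rot: [3.14, 0.004, 2.966]
force: [-0.3, -0.1, -0.1]
width: 85.5
clock 15.275 tcp [451.  111.3 168.3] rot [179.9    0.25 169.95] F [-0.3 -0.1 -0.1] w 85.5
shift [218.6 254.5 -12.2] turn [ 0.1  0.3 -0. ]
```

```bash
python3 -m jog '25 30 -10 0 0 0 1; 55 65 -20 0 0 0 1; 90 105 -30 0 0 0 1; 125 145 -30 0 0 0 1; 160 185 -30 0 0 0 1; 190 225 -30 0 0 0 1; 215 250 -30 0 0 0 1; 215 250 -30 0 0 0 1'
python3 -m jog '0 0 0 0 0 0 1; 0 0 0 0 0 0 1'
python3 - <<'E'
from h import *
for n in('top','scene'):
  d=cam(n);save(d,n+'6.png');P=cloud(d);Z=P[...,2];X,Y=P[...,0],P[...,1]
  m=(Z>14)&(Z<60)&(abs(X-461)<90)&(abs(Y-109)<80)
  m=cv2.morphologyEx(m.astype(np.uint8),cv2.MORPH_OPEN,np.ones((3,3)))>0
  print(n,cv2.minAreaRect(P[m][:,:2].astype(np.float32)),np.percentile(Z[m],[5,50,95]))
  m=(abs(Z-130)<6)&(X>660)&(X<800)&(Y>130)&(Y<260)
  m=cv2.morphologyEx(m.astype(np.uint8),cv2.MORPH_OPEN,np.ones((3,3)))>0
  print(cv2.minEnclosingCircle(P[m][:,:2].astype(np.float32)))
go([280,400,180],170)
E
```

```text
clock: 16.27
eef_pos: [278.8, 396.7, 195.5]
tool_rot: [3.141, -0.002, 2.973]
force: [0.4, -0.6, -0.3]
width: 85.3
clock: 16.52
eef_pos: [282.3, 393.1, 195.6]
tool_rot: [-3.14, 0.0, 2.965]
force: [-0.6, -0.3, 0.4]
width: 85.7
top ((460.99114990234375, 108.88565826416016), (33.859046936035156, 150.322265625), 79.79806518554688) [29.51943921 37.04651836 40.21564954]
((721.0205688476562, 188.44601440429688), 31.001707077026367)
scene ((460.5281677246094, 106.4688491821289), (34.69612503051758, 153.8748321533203), 79.87405395507812) [22.33880652 38.07908847 42.9835187 ]
((720.7122192382812, 185.0039825439453), 31.914915084838867)
clock 16.625 tcp [282.2 393.5 195.9] rot [-1.7996e+02  1.0000e-02  1.6987e+02] F [-0.4  0.  -0.3] w 85.4
shift [ 3.4  6.  15.9] turn [-0.   0.  -0.1]
```

View pics/top6.png

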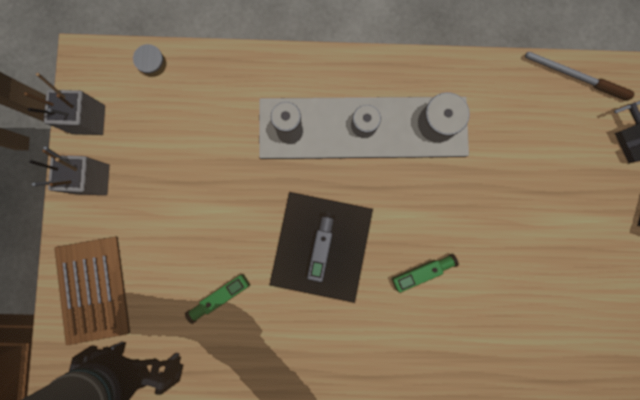

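View pics/scene6.png

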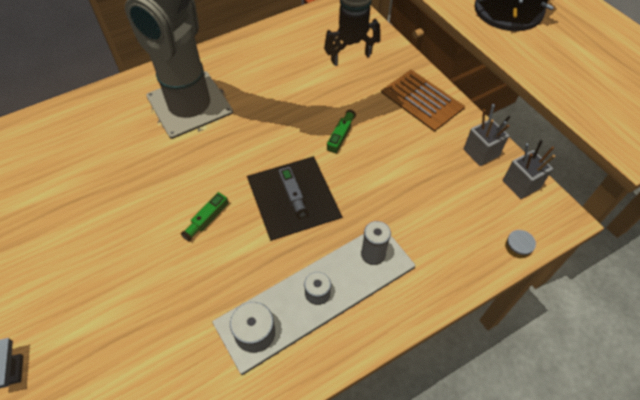

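The thermometer lies screen-up at the mat's centre (top view ~(321,249)). The flask is unmoved (286,115) and the arm is clear.

```bash
python3 -c "
from cell import ctrl
print(ctrl.finish_job())"
```

```text
the job is handed in; nothing more can be done
None
```

The job is done and handed in at about 16.6 s. I picked up the grey thermometer and pointed it, level, at the middle of the tall flask's side. I held it there for about 3 s, then laid it back screen-up on the mat and let go.

- **Aim:** the camera put the lens about 78 mm from the flask wall. The top of the thermometer read z ≈ 93 mm at the front and 94 at the tail, where 92 was expected. The camera showed it 1–3 mm to one side, partly calibration error, so I moved it 1.5 mm sideways and 0.7 mm down before the hold. I did not measure the aim again from images after that.
- **Hold:** the tool position stayed within about 0.1 mm in the readings after the small correction.
- **Placing:** the thermometer lies at (461, 109) mm and the mat centre measured (461, 110) mm. Contact force when setting it down was about 8 N.
- **Flask:** the top camera shows it within 0.5 mm of where it started. The scene camera differs from its own earlier reading by about 1.4 mm, and the two cameras disagree by up to 3.5 mm in y. I put both down to measurement noise, as the arm never came near the flask.

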